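# Step the feeder's click dial up four clicks

## Robot

A 7-joint arm with a two-finger parallel gripper is mounted at the origin on the work surface. World frame = base frame: x ahead of the robot, y to its left, z up, the work surface at z = 0. Lengths are in m, angles in rad, forces in N, time in s.
With the tool pointing down it reaches from about 0.4 to 0.85 m from the base axis. Payload 10.4 kg.
Tool frame: the origin (TCP) lies midway between the tips of the shut fingers; the grasp point (between the pads) lies 19 mm behind it (r.grasp_offset is the distance from the TCP to the grasp point, in m); x points along the fingers, y is the direction in which the jaws open and shut, and the axes are right-handed (so a half turn about x gives the same grasp; the last joint's range is limited). The gripper opens to 87 mm and grips with 3 to 60 N. Pads are 19 mm wide; open, the fingers measure 117 mm over their backs; the gripper's body (75 mm by 190 mm) begins 51 mm behind the grasp point.
Start: joints at [-1.331, 0.332, -0.065, 1.46, 0.022, 1.35, -0.088], TCP at [0.162, 0.604, 0.223] pointing down, gripper open.
Joint ranges: [-2.6, 2.6], [-0.5, 2.12], [-1.47, 1.34], [0.16, 2.42], [-1.27, 4.41], [0.06, 2.06], [-2.6, 2.6]. Speed limits (rad/s): [2.22, 2.22, 2.79, 2.79, 3.14, 3.14, 3.14].

## Interface

Orientations are given as a unit quaternion [x, y, z, w].
In Python, from bench import r, vision, close_job gives the robot as it stands. The module is installed in compiled form; this text tells all that it offers.
- The arm moves only by the shell command python3 -m pendant 'ROWS' [OPENING] [FORCE]. ROWS is text: rows parted by semicolons, each of 6 numbers parted by spaces: the shift along the tool's x, y, z in units of 0.25 m (1.0 is 0.25 m), then the turn, a rotation vector about the tool's x, y, z in units of 1.5 rad (1.0 is 1.5 rad). A call has 1 to 8 rows; each row is the pose to reach, as a shift and turn from the pose commanded when the call began, along the tool's axes at that moment; what a row does not reach only later rows make up. A row lasts 1/10 s, in which the tool goes at most 50 mm and 8.59 degrees, less where a joint would pass 70% of its speed; a pose out of reach is approached as far as the arm can. A call with a number of a shift or a turn outside -1 to 1 is refused whole. A call with a gripper value outside its range is refused whole. OPENING is the gripper command: -1 is shut, 1 is fully open, values between are in proportion, set as the call begins (- or left out, the last holds). The fingers move at their own pace and stop on an object; FORCE is the grip in N (left out, the last holds). Time passes only in rows, so rows that repeat a pose let the fingers close. It gives the time, the measured TCP pose, the force and the opening at its end, in the units of the state.
- r.read_state(): the state, without advancing time (a new reading comes with each control period).
- vision.camera(name): name is "side" or "top"; returns (picture, depth): 480x640x3 uint8, blue, green, red; 480x640 float32, m along the optical axis (not along the pixel's ray), 0 where there is no reading.
- vision.get_calibration(name): a dict with "camera_matrix" (3x3 intrinsics, pixels), "rvec" (rotation vector, rad) and "tvec" (3), from world to camera coordinates, as OpenCV has them. Camera axes: x right, y down, z forward; pixel columns grow to the right and rows downward; lengths in m; the calibration is good to about 2 mm. A picture is of the moment at which its call begins. get_calibration takes no time and is no camera call.
- close_job(): hands the job in, once; it reports no verdict.
The state is a dict: "time": time; "joint_positions": joint angles; "joint_vel": joint speeds; "joint_torque": joint torques, N m; "ee_pos": TCP position; "eef_rot": TCP orientation; "ft_force": force on the tool from outside, world axes, zero at the start; "torque": the same for the moment, N m; "width": finger opening in m.
Only numpy, scipy, OpenCV 4.12 (cv2) and the standard library are available. Lean on these libraries where they do the work, as an engineer would, in place of code of your own. Each camera call takes 0.05 s, during which the arm holds its last target. There are 200 camera calls.

## Task

Raise the dosing rate of the feeder that has the square hopper: with a fingertip against the upright lug of its black dial, push the dial round clockwise (seen from above) by exactly four clicks from where it stands, never running past the fourth, and leave it resting in that click stop. Push gently, do not pinch the dial, then take the hand away; leave the other feeder's dial and everything else on the bench alone.

Things in the scene. Friction and masses are not known exactly. Their poses are not given: they have to be found in the camera images.
- feeder_square: feeder with the square hopper: steel box 250 x 130 mm and 60 mm tall, fixed to the table; origin at the centre of its underside, x towards its hopper end. The dial's axis is 55 mm from the origin towards -x, the hopper (78 mm square) 78 mm towards +x, its top 115 mm above the table.
- dial_square_axis (a point): point on the vertical axis of the square-hopper feeder's dial, on the upper face of its disc, 73 mm above the table. The disc is black, 92 mm across, and turns on the feeder's top, which is 60 mm above the table. Does not turn with the dial.
- dial_square_lug (a point): point on the top face of the upright lug of the square-hopper feeder's dial, 36 mm from the dial's axis, 96 mm above the table. The lug is a bare aluminium upright block fixed on the disc: 12 mm thick, 28 mm long radially (from 17 to 45 mm from the axis), standing 23 mm above the disc's face. It turns with the dial.
- dial_square (a joint): angle of the square-hopper feeder's dial in rad, growing clockwise seen from above. Click stops every 0.419 rad (24 deg) at 0, 0.419, 0.838 ... to a last stop at 4.19; the dial begins at rest in one of the first four and always snaps into the nearest one when let go. Leaving a stop takes about 0.15 N m (about 4 N on the lug); half-way to the next stop the dial jumps ahead by itself into it.
- feeder_round: the other feeder, with the round hopper: steel box 250 x 130 mm and 60 mm tall, fixed to the table; origin at the centre of its underside, x towards its hopper end. The dial's axis is 55 mm from the origin towards -x, the hopper (82 mm across) 78 mm towards +x, its top 115 mm above the table.
- dial_round_lug (a point): the same kind of lug point on the other (round-hopper) feeder's identical dial, which must stay as it is
- jar: closed sample jar, 40 mm across, 60 mm tall, a bystander; origin at the centre of its underside as it stands or lies
- weight: brass weight, 32 mm across, 35 mm tall, a bystander; origin at the centre of its underside as it stands or lies
- screwdriver: screwdriver lying down, 200 mm long, a bystander; origin at the centre of its underside as it stands or lies
- beaker: open glass beaker, 70 mm across, 90 mm tall, a bystander; origin at the centre of its underside as it stands or lies
- brush: hand brush lying down, 200 mm long, a bystander; origin at the centre of its underside as it stands or lies
- dish: white bowl, 90 mm across, 40 mm tall, a bystander; origin at the centre of its underside as it stands or lies
- wrench: wrench lying down, 180 mm long, a bystander; origin at the centre of its underside as it stands or lies

How it is judged:
By the outcome, as a careful person would: the job done as asked, in the order asked, and still so for the second after the job is handed in, with the robot touching nothing.
It also fails if it takes over 64 s, if anything falls off the work surface, if the arm or the gripper's body presses on something with over 40 N, if the wrist force passes 120 N, or if a joint passes its speed limit or range.

## Working session

There is one attempt and no reset: what is moved stays moved. The work goes in short steps, Python scripts to look and compute and a shell command to move; the robot and the scene stay as the last step left them, time stands still between calls to the robot, and variables do not carry over. Pictures are saved under pics/ and viewed, about 8 in all and at most 12, crops included, and the job is handed in when it is done.

```bash
mkdir -p pics; python3 - <<'E'
from bench import r,vision
import cv2,numpy as np
s=r.read_state();print({k:np.round(v,3).tolist() for k,v in s.items()})
for n in("top","side"):
    p,d=vision.camera(n);cv2.imwrite(f"pics/{n}0.png",p);np.save(f"pics/{n}0.npy",d)
    c=vision.get_calibration(n);print(n,{k:np.round(v,3).tolist() for k,v in c.items()})
E
```

```text
{'time': 0.0, 'joint_positions': [-1.331, 0.333, -0.065, 1.461, 0.022, 1.35, -0.088], 'joint_vel': [0.0, -0.001, -0.001, -0.003, -0.0, -0.0, 0.001], 'joint_torque': [-0.0, -62.327, 0.024, -38.988, -0.061, 0.04, 0.0], 'ee_pos': [0.162, 0.603, 0.222], 'eef_rot': [0.092, 0.701, -0.093, 0.701], 'ft_force': [-0.66, -0.53, -0.575], 'torque': [0.014, 0.035, -0.029], 'width': 0.087}
top {'camera_matrix': [[537.723, 0.0, 321.675], [0.0, 537.723, 239.609], [0.0, 0.0, 1.0]], 'rvec': [2.124, -2.177, 0.138], 'tvec': [0.035, 0.636, 1.513]}
side {'camera_matrix': [[619.097, 0.0, 311.927], [0.0, 619.097, 234.867], [0.0, 0.0, 1.0]], 'rvec': [2.391, -0.728, 0.262], 'tvec': [-0.5, 0.31, 1.203]}
```

View pics/top0.png

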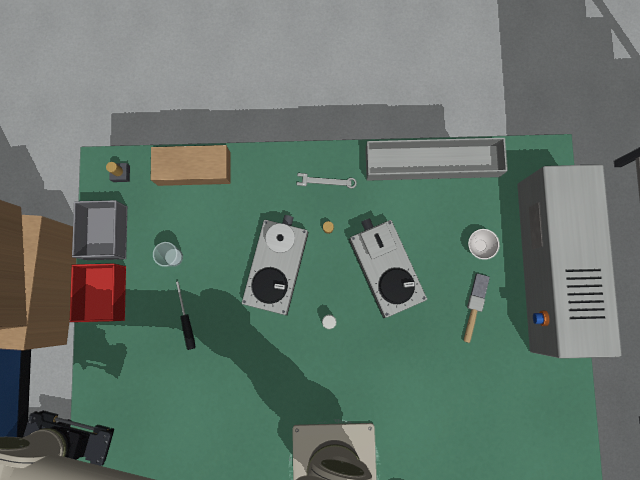

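View pics/side0.png

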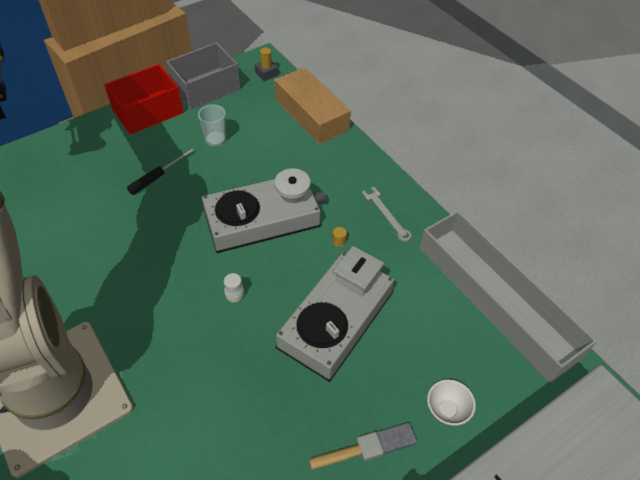

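The top view shows the square-hopper feeder on the right, with its dial at about (397,286) and the lug at about (408,286), pointing image-right. The side view shows that dial at about (322,325) and its lug at about (333,329). Next I'll measure them.

```bash
cat > h.py <<'E'
import cv2,numpy as np
from bench import r,vision
from scipy.spatial.transform import Rotation as R
def toplane(n,uv,z):
    c=vision.get_calibration(n);K=c["camera_matrix"];M=cv2.Rodrigues(np.array(c["rvec"],float))[0];t=np.array(c["tvec"]).ravel()
    o=-M.T@t;ray=(M.T@np.linalg.inv(K)@np.c_[uv,np.ones(len(uv))].T).T
    return o+ray*((z-o[2])/ray[:,2])[:,None]
def cloud(n,d):
    c=vision.get_calibration(n);K=np.array(c["camera_matrix"]);M=cv2.Rodrigues(np.array(c["rvec"],float))[0];t=np.array(c["tvec"]).ravel()
    v,u=np.mgrid[:480,:640];P=np.stack([(u-K[0,2])/K[0,0]*d,(v-K[1,2])/K[1,1]*d,d],-1)
    return (P-t)@M
def dial(n,p,d,axis=None,ax0=None):
    """axis from dark disc pixels, lug from bright pixels inside"""
    W=cloud(n,d);g=p.max(2)
    X=W if ax0 is None else W
    near=np.linalg.norm(W[...,:2]-ax0,axis=-1)
    m=(g<60)&(near<.06)&(abs(W[...,2]-.073)<.015)
    v,u=np.nonzero(m);Q=toplane(n,np.c_[u,v].astype(float),.073)[:,:2]
    (cx,cy),rad=cv2.minEnclosingCircle(Q.astype(np.float32))
    a=np.array([cx,cy])
    b=a if axis is None else axis
    l=(W[...,2]>.087)&(W[...,2]<.105)&(np.linalg.norm(W[...,:2]-b,axis=-1)<.052)
    L=W[l];lm=L[:,:2].mean(0) if len(L) else np.array([np.nan]*2)
    e=lm-b
    return a,rad,lm,len(L),np.degrees(np.arctan2(e[1],e[0])),np.linalg.norm(e)
E
python3 - <<'E'
from h import *
for n,px,pr in(("top",(397,286),(269,286)),("side",(322,325),(237,208))):
    p=cv2.imread(f"pics/{n}0.png");d=np.load(f"pics/{n}0.npy")
    for q in(px,pr):
        a0=toplane(n,np.array([q],float),.073)[0,:2]
        print(n,a0.round(4),*dial(n,p,d,ax0=a0))
    W=cloud(n,d); 
    q=(379,240) if n=="top" else (360,266)
    print("hopper",W[q[1],q[0]].round(3), W[300,340].round(3))
p=cv2.imread("pics/top0.png")[200:330,330:450];cv2.imwrite("pics/c.png",np.hstack([cv2.resize(p,(540,585),interpolation=2)]))
E
```

```text
top [ 0.4964 -0.1887] [ 0.49845377 -0.18645366] 0.05043352395296097 [ 0.50086924 -0.21748897] 43 -85.54965288463069 0.031129170573937832
top [0.5052 0.1697] [0.50852221 0.16897017] 0.0504513755440712 [0.50380411 0.13994724] 43 -99.23349353489631 0.02940392876268627
hopper [ 0.622 -0.139  0.117] [ 0.463 -0.03  -0.002]
side [ 0.4943 -0.1954] [ 0.4952597  -0.19405843] 0.05095149949193001 [ 0.49927829 -0.22051661] 103 -81.36366320492118 0.026761621330968027
side [0.5055 0.16  ] [0.50490111 0.16166086] 0.05211332440376282 [0.50224138 0.13651094] 74 -96.03688214772613 0.02529017182398567
hopper [ 0.622 -0.145  0.114] [ 0.561 -0.163  0.063]
```

View pics/c.png

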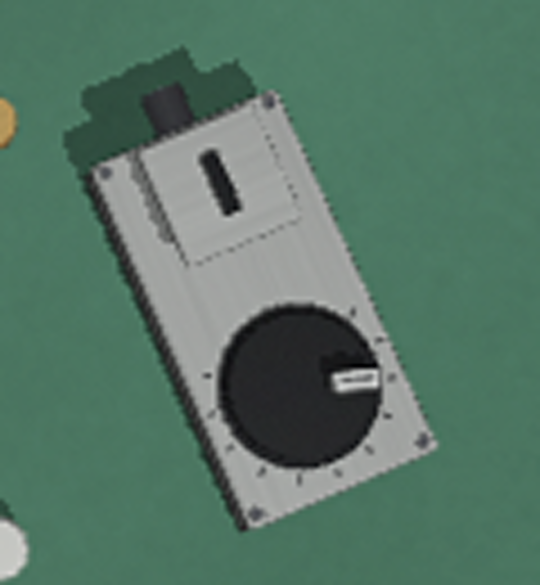

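Read clockwise from the upper right, the crop shows 11 ticks. The disc centre is at crop (300,386) and the lug is at the third tick (391,378), which is stop 2. The target is therefore stop 6, the tick at crop (300,480), nearest the robot. I'll refine the axis while starting the traverse.

```bash
python3 - <<'E'
from h import *
for n,px in(("top",(397,286)),("side",(322,325))):
    p=cv2.imread(f"pics/{n}0.png");d=np.load(f"pics/{n}0.npy");g=p.max(2)
    k,lab=cv2.connectedComponents(((g<75)).astype(np.uint8))
    m=(lab==lab[px[1]+ (4 if n=="top" else -4),px[0]-6]).astype(np.uint8)
    c=max(cv2.findContours(m,0,1)[0],key=cv2.contourArea);h=cv2.convexHull(c)
    Q=toplane(n,h[:,0].astype(float),.073)[:,:2]
    el=cv2.fitEllipse((Q*1000).astype(np.float32));print(n,m.sum(),el)
    a=np.array(el[0])/1000
    W=cloud(n,d);l=(W[...,2]>.088)&(W[...,2]<.105)&(np.linalg.norm(W[...,:2]-a,axis=-1)<.055)
    v,u=np.nonzero(l&(g>120));T=toplane(n,np.c_[u,v].astype(float),.096)[:,:2]
    rc=cv2.minAreaRect((T*1000).astype(np.float32));e=T.mean(0)-a
    print(rc,T.mean(0),np.degrees(np.arctan2(e[1],e[0])),np.linalg.norm(e))
    # hopper top
    hp=(W[...,2]>.108)&(W[...,2]<.122)&(np.linalg.norm(W[...,:2]-[.62,-.14],axis=-1)<.07)
    v,u=np.nonzero(hp);T=toplane(n,np.c_[u,v].astype(float),.115)[:,:2];rc=cv2.minAreaRect((T*1000).astype(np.float32));print("hop",rc)
E
python3 -m pendant '0 -.8 .96 0 0 0;0 -.8 .96 0 0 0;0 -.8 .96 0 0 0;0 -.8 .96 0 0 0;0 -.8 .96 0 0 0;0 -.8 .96 0 0 0;0 -.8 .96 0 0 0;0 -.8 .96 0 0 0' -1 10
```

```text
top 978 ((498.3579406738281, -186.41000366210938), (99.9674072265625, 100.94830322265625), 114.4042739868164)
((500.10516357421875, -217.5953826904297), (24.97148323059082, 11.007621765136719), 88.59315490722656) [ 0.50082865 -0.21864027] -85.61638271739065 0.032324830082656644
hop ((620.6673583984375, -136.7952880859375), (76.4364013671875, 77.4808349609375), 21.906972885131836)
side 1677 ((495.0626525878906, -194.0994873046875), (100.79093933105469, 101.83711242675781), 121.42227172851562)
((498.5195617675781, -220.401611328125), (13.823895454406738, 28.319046020507812), 1.4630614519119263) [ 0.49872313 -0.22092941] -82.23096315850941 0.0270784796158515
hop ((618.3017578125, -143.05792236328125), (77.06058502197266, 77.42405700683594), 21.903669357299805)
time: 0.9
ee_pos: [0.3434, 0.3463, 0.2226]
eef_rot: [0.094, 0.701, -0.094, 0.701]
ft_force: [-0.5, 1.3, -0.5]
width: 0.0313
```

```bash
python3 -m pendant '0 -.83 .71 0 0 0;0 -.83 .71 0 0 0;0 -.83 .71 0 0 0;0 -.83 .71 0 0 0;0 -.83 .71 0 0 0;0 -.83 .71 0 0 0;0 -.83 .71 0 0 0'
python3 -m pendant '0 -.85 .5 0 0 0;0 -.85 .5 0 0 0;0 -.85 .5 0 0 0;0 -.85 .5 0 0 0;0 -.85 .5 0 0 0;0 -.85 .5 0 0 0'
cat >> h.py <<'E'
A=np.array([.4965,-.190])
def goal(th,gap,rad=.034,z=.082,yaw=None):
    """rows to a finger pose behind the lug at world angle th(deg); tool y -> th+180 (yaw)"""
    s=r.read_state();Rm=R.from_quat(s["eef_rot"]);p=np.array(s["ee_pos"])
    t=np.radians(th);u=np.array([np.cos(t),np.sin(t)]);k=np.array([np.sin(t),-np.cos(t)])
    g=np.r_[A+rad*u-(.0155+gap)*k,z]
    y=-u if yaw is None else np.array([np.cos(np.radians(yaw)),np.sin(np.radians(yaw))])
    x=np.array([0,0,-1.]);y=np.r_[y,0];G=R.from_matrix(np.c_[x,y,np.cross(x,y)])
    return np.r_[Rm.inv().apply(g-p)/.25,(Rm.inv()*G).as_rotvec()/1.5].round(3)
E
python3 - <<'E'
from h import *
print(goal(-86,.012,z=.2),r.read_state()["joint_positions"])
E
```

```text
time: 1.6
ee_pos: [0.4607, 0.1, 0.2225]
eef_rot: [0.094, 0.701, -0.094, 0.701]
ft_force: [-0.3, 0.8, -0.3]
width: 0.0002
time: 2.2
ee_pos: [0.5259, -0.1399, 0.2223]
eef_rot: [0.093, 0.701, -0.095, 0.701]
ft_force: [-0.7, 1.0, 0.4]
width: 0.0007
[ 0.09  -0.316  0.088 -0.225  0.     0.002] [-0.43403961  0.16598451  0.68482371  1.70953344 -0.10577596  1.30393472
  1.5752201 ]
```

```bash
python3 -m pendant '.09 -.316 .088 -.1 0 0;.09 -.316 .088 -.225 0 0;.09 -.316 .088 -.225 0 0;.09 -.316 .088 -.225 0 0'
python3 - <<'E'
from h import *
print(goal(-86,.012,z=.083),r.read_state()["joint_positions"])
for n,b in(("top",(330,200,450,330)),("side",(260,230,420,390))):
    p,d=vision.camera(n);c=p[b[1]:b[3],b[0]:b[2]];cv2.imwrite(f"pics/{n}1.png",cv2.resize(c,(400,400)))
cv2.imwrite("pics/b1.png",np.hstack([cv2.imread("pics/top1.png"),cv2.imread("pics/side1.png")]))
E
```

```text
time: 2.6
ee_pos: [0.5264, -0.2166, 0.199]
eef_rot: [-0.027, 0.707, 0.027, 0.706]
ft_force: [-0.5, 0.3, 0.4]
width: 0.0007
[ 0.464 -0.022 -0.001  0.005 -0.001 -0.   ] [-0.26986989  0.25555651  0.68753347  1.67621064 -0.16854883  1.27187611
  2.09923122]
```

View pics/b1.png

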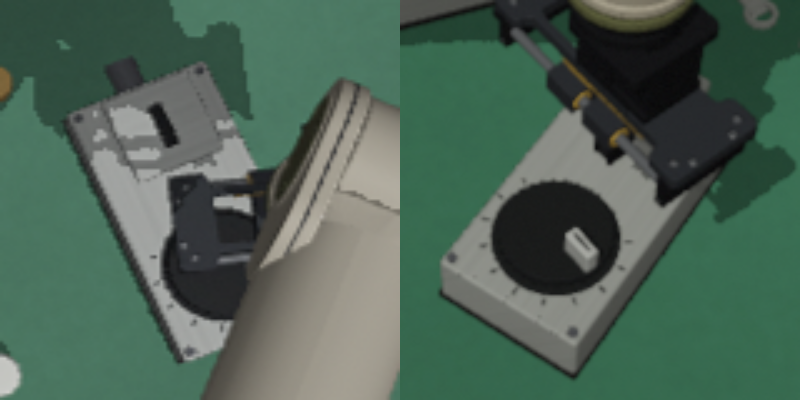

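The finger hangs hopper-side of the lug. The side view (right half, lug at about (582,248)) has a clear sight of the lug. Now I'll go down.

```bash
python3 -m pendant '.15 -.022 0 0 0 0;.3 -.022 0 0 0 0;.4 -.022 0 0 0 0;.464 -.022 0 0 0 0;.464 -.022 0 0 0 0'
python3 - <<'E'
from h import *
for th,g in((-86,.004),(-86,0),(-92,0),(-98,0),(-104,0)): print(th,g,goal(th,g,z=.083))
E
```

```text
time: 3.2
ee_pos: [0.5259, -0.2215, 0.0824]
eef_rot: [-0.026, 0.708, 0.027, 0.706]
ft_force: [-0.2, -0.4, 0.7]
width: 0.0003
-86 0.004 [-0.002 -0.002 -0.031  0.004 -0.002 -0.001]
-86 0 [-0.002 -0.002 -0.047  0.004 -0.002 -0.001]
-92 0 [-0.002 -0.007 -0.061  0.074 -0.002 -0.001]
-98 0 [-0.002 -0.012 -0.076  0.144 -0.002 -0.001]
-104 0 [-0.002 -0.014 -0.092  0.213 -0.002 -0.001]
```

```bash
python3 -m pendant '0 0 -.02 0 0 0;0 -.001 -.035 0 0 0;0 -.002 -.047 0 0 0;0 -.002 -.047 0 0 0'
python3 -m pendant '0 -.002 -.007 .035 0 0;0 -.004 -.014 .07 0 0;0 -.004 -.014 .07 0 0'
python3 - <<'E'
from h import *
p,d=vision.camera("side");cv2.imwrite("pics/b2.png",cv2.resize(p[270:380,270:380],(500,500),interpolation=2))
for th in(-92,-98,-101,-104): print(th,goal(th,0,z=.083))
E
```

```text
time: 3.6
ee_pos: [0.5153, -0.2252, 0.0852]
eef_rot: [-0.026, 0.706, 0.026, 0.708]
ft_force: [3.0, -1.0, 2.2]
width: 0.0008
time: 3.9
ee_pos: [0.511, -0.2264, 0.0844]
eef_rot: [0.011, 0.707, -0.011, 0.707]
ft_force: [0.1, -0.5, 0.4]
width: 0.0004
-92 [ 0.005  0.007 -0.001  0.004 -0.    -0.   ]
-98 [ 0.005  0.001 -0.015  0.073 -0.    -0.   ]
-101 [ 0.005 -0.001 -0.023  0.108 -0.    -0.   ]
-104 [ 0.005 -0.003 -0.03   0.143 -0.    -0.   ]
```

View pics/b2.png

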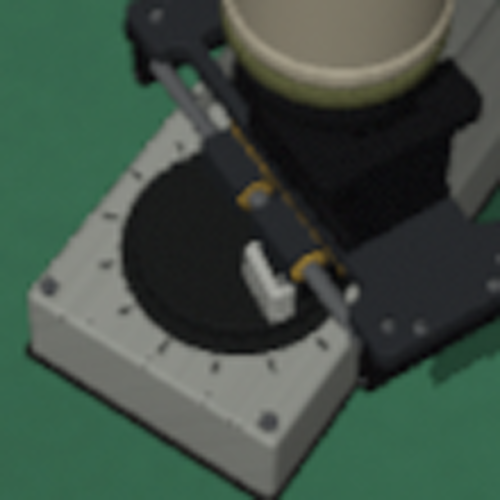

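```bash
cat >> h.py <<'E'
def lug():
    p,d=vision.camera("side");a=np.array([.497,-.192])
    W=cloud("side",d);l=(W[...,2]>.085)&(W[...,2]<.105)&(np.linalg.norm(W[...,:2]-a,axis=-1)<.055)&(p.max(2)>110)&(p.max(2)-p.min(2)<40)
    k,lab,st,ce=cv2.connectedComponentsWithStats(l.astype(np.uint8));i=1+st[1:,4].argmax();l=lab==i
    v,u=np.nonzero(l);T=toplane("side",np.c_[u,v].astype(float),.096)[:,:2]
    rc=cv2.minAreaRect((T*1000).astype(np.float32));e=T.mean(0)-a
    q=np.linalg.svd(T-T.mean(0),full_matrices=False)[2][0];q*=np.sign(q@e)
    return dict(n=len(T),c=T.mean(0).round(4),ang=np.degrees(np.arctan2(e[1],e[0])).round(1),pca=np.degrees(np.arctan2(q[1],q[0])).round(1)),p
E
python3 - <<'E'
from h import *
print(lug()[0])
p0=cv2.imread("pics/side0.png");d0=np.load("pics/side0.npy");o=vision.camera
vision_cam=vision.camera
class V: 
    camera=staticmethod(lambda n:(p0,d0));get_calibration=staticmethod(vision.get_calibration)
import h;h.vision=V
print(h.lug()[0])
E
```

```text
{'n': 70, 'c': array([ 0.4889, -0.2229]), 'ang': np.float64(-104.7), 'pca': np.float64(-97.9)}
{'n': 97, 'c': array([ 0.4983, -0.2215]), 'ang': np.float64(-87.4), 'pca': np.float64(-92.4)}
```

```bash
cat > fit.py <<'E'
import h;from h import *
from scipy.optimize import minimize
C=vision.get_calibration("side")
S=4
def mask(th,a):
    t=np.radians(th);u=np.array([np.cos(t),np.sin(t)]);k=np.array([-u[1],u[0]])
    P=[np.r_[a+ra*u+s*k,z] for ra in(.017,.045) for s in(-.006,.006) for z in(.073,.096)]
    q=cv2.projectPoints(np.array(P),np.array(C["rvec"],float),np.array(C["tvec"],float),np.array(C["camera_matrix"]),None)[0][:,0]
    m=np.zeros((130*S,130*S),np.uint8);hu=cv2.convexHull(((q-[260,260]+.5)*S).astype(np.int32))
    cv2.fillConvexPoly(m,hu,1);return m,hu
def obs(p):
    c=cv2.resize(p[260:390,260:390],None,fx=S,fy=S,interpolation=cv2.INTER_LINEAR);return c
def score(m,a,g):
    # lug brighter than its surroundings
    ring=cv2.dilate(m,np.ones((9,9)))-m
    return g[m>0].mean()-g[ring>0].mean()-g[m>0].std()*.5
def fit(p,a,ths=np.arange(-200,-70,1.)):
    g=cv2.cvtColor(obs(p),6).astype(float)
    s=[score(mask(t,a)[0],a,g) for t in ths];i=int(np.argmax(s));return ths[i],round(s[i],1)
def calib():
    p=cv2.imread("pics/side0.png");best=(-9e9,)
    g=cv2.cvtColor(obs(p),6).astype(float)
    for x in np.arange(.490,.5021,.002):
        for y in np.arange(-.198,-.1859,.002):
            for t in np.arange(-96,-75,2):
                s=score(mask(t,np.array([x,y]))[0],None,g)
                if s>best[0]:best=(s,x,y,t)
    return best
if __name__=="__main__":
    b=calib();print(b);a=np.array(b[1:3]);np.save("ax.npy",a)
    print(fit(cv2.imread("pics/side0.png"),a))
    p,_=vision.camera("side");f=fit(p,a);print(f,[ (t,fit(p,a,np.array([t]))[1]) for t in(-86,-92,-98,-104,-110)])
    c0=obs(cv2.imread("pics/side0.png"));c=obs(p)
    cv2.polylines(c0,[mask(b[3],a)[1]],True,(0,0,255),1);cv2.polylines(c,[mask(f[0],a)[1]],True,(0,0,255),1)
    cv2.imwrite("pics/fit1.png",np.hstack([c0,c])[150:450,:,:][:, :800] if 0 else np.hstack([c0[100:500,100:480],c[100:500,100:480]]))
E
python3 fit.py
```

```text
(np.float64(70.68368506244443), np.float64(0.5), np.float64(-0.188), np.int64(-88))
(np.float64(-88.0), np.float64(70.7))
(np.float64(-111.0), np.float64(64.5)) [(-86, np.float64(-30.6)), (-92, np.float64(-32.9)), (-98, np.float64(-12.4)), (-104, np.float64(20.5)), (-110, np.float64(64.5))]
```

View pics/fit1.png

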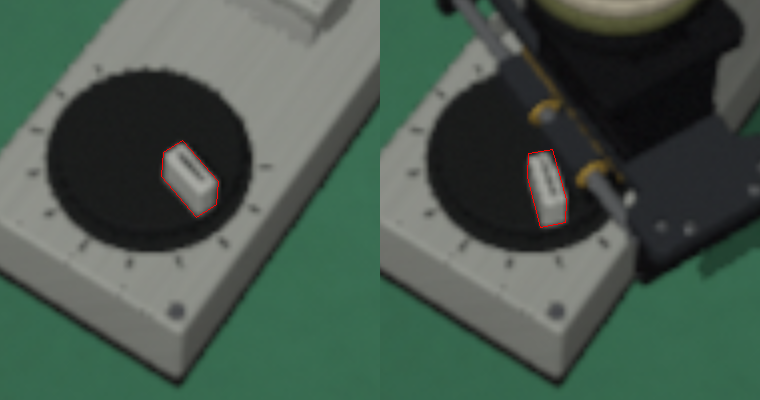

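The overlay fits well in both frames. The lug went from -88° to -111°, so one click is done and the target is -184°. Next I'll plan click 2 in small increments, checking after each.

```bash
sed -i 's/^A=.*/A=np.array([.499,-.189])/' h.py; cat > g.py <<'E'
import sys;from fit import *
a=np.load("ax.npy");p,_=vision.camera("side");print("lug",fit(p,a))
for t in sys.argv[1:]: print(t,goal(float(t),0,z=.083))
E
python3 g.py -88 -94 -98 -102 -106 -110 -114 -118 -122
```

```text
lug (np.float64(-111.0), np.float64(64.3))
-88 [ 0.004  0.015  0.018 -0.043 -0.    -0.   ]
-94 [ 0.004  0.009  0.004  0.027 -0.    -0.   ]
-98 [ 0.004  0.005 -0.006  0.074 -0.    -0.   ]
-102 [ 0.004  0.002 -0.016  0.12  -0.    -0.   ]
-106 [ 0.004 -0.    -0.026  0.167 -0.    -0.   ]
-110 [ 0.004 -0.002 -0.036  0.213 -0.    -0.   ]
-114 [ 0.004 -0.002 -0.047  0.26  -0.    -0.   ]
-118 [ 0.004 -0.002 -0.057  0.306 -0.    -0.   ]
-122 [ 0.004 -0.002 -0.068  0.353 -0.    -0.   ]
```

```bash
python3 -m pendant '0 .005 -.006 .074 0 0;0 .002 -.016 .12 0 0;0 0 -.026 .167 0 0;0 -.002 -.036 .213 0 0;0 -.002 -.047 .26 0 0;0 -.002 -.057 .306 0 0;0 -.002 -.057 .306 0 0;0 -.002 -.057 .306 0 0'; python3 g.py -118 -120 -122 -124 -126 -128 -130
```

```text
time: 4.9
ee_pos: [0.497, -0.2263, 0.0841]
eef_rot: [0.17, 0.686, -0.17, 0.686]
ft_force: [0.4, -1.6, 0.1]
width: 0.0006
lug (np.float64(-128.0), np.float64(8.0))
-118 [ 0.004 -0.    -0.001  0.001 -0.     0.   ]
-120 [ 0.004 -0.002 -0.006  0.024 -0.     0.   ]
-122 [ 0.004 -0.004 -0.011  0.048 -0.     0.   ]
-124 [ 0.004 -0.006 -0.016  0.071 -0.     0.   ]
-126 [ 0.004 -0.008 -0.021  0.094 -0.     0.   ]
-128 [ 0.004 -0.009 -0.026  0.117 -0.     0.   ]
-130 [ 0.004 -0.01  -0.031  0.141 -0.     0.   ]
```

```bash
python3 - <<'E'
from fit import *
a=np.load("ax.npy")
p,_=vision.camera("side");np.save("pics/p.npy",p);c=obs(p);o=c.copy()
for t,k in((-112,(0,0,255)),(-136,(255,0,0))): cv2.polylines(o,[mask(t,a)[1]],True,k,1)
q,_=vision.camera("top");t=cv2.resize(q[245:335,350:440],(400,400))
cv2.imwrite("pics/b3.png",np.hstack([c[100:500,100:500],t]))
E
```

```text
(no output)
```

View pics/b3.png

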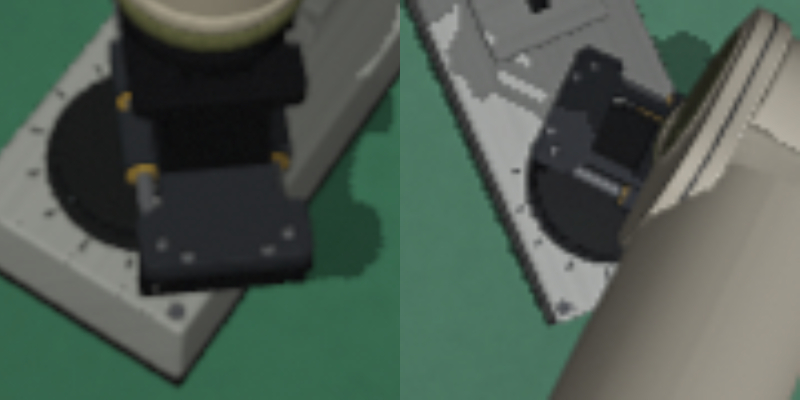

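The gripper body now hides the lug in both views, with the side view blocked around (130,190). I'll step on using force feedback and back off afterwards to look.

```bash
P="python3 -m pendant"; f(){ grep -E 'ft_f|ee_pos'|tr '\n' ' ';echo; }
$P '0 -.002 -.006 .024 0 0;0 -.002 -.006 .024 0 0'|f
$P '0 -.002 -.005 .024 0 0;0 -.002 -.005 .024 0 0'|f
$P '0 -.002 -.005 .024 0 0;0 -.002 -.005 .024 0 0'|f
python3 g.py -118 -120 -122 -124 -126 -128 -130
```

```text
ee_pos: [0.4951, -0.2259, 0.0839] ft_force: [0.4, 0.1, -0.5] 
ee_pos: [0.4938, -0.2255, 0.0838] ft_force: [0.8, -0.8, 0.5] 
ee_pos: [0.4926, -0.2254, 0.0839] ft_force: [-0.1, -0.3, -0.4] 
lug (np.float64(-152.0), np.float64(4.5))
-118 [ 0.004  0.006  0.015 -0.071 -0.    -0.   ]
-120 [ 0.004  0.003  0.011 -0.048 -0.    -0.   ]
-122 [ 0.004  0.001  0.006 -0.024 -0.    -0.   ]
-124 [ 0.004 -0.001  0.002 -0.001 -0.    -0.   ]
-126 [ 0.004 -0.003 -0.003  0.022 -0.    -0.   ]
-128 [ 0.004 -0.005 -0.008  0.045 -0.    -0.   ]
-130 [ 0.004 -0.007 -0.013  0.069 -0.    -0.   ]
```

```bash
python3 -m pendant '-.02 0 .03 0 0 0;-.15 0 .08 0 0 0;-.4 .1 .2 0 0 0;-.4 .1 .25 0 0 0;-.4 .1 .25 0 0 0'; python3 g.py; python3 - <<'E'
from fit import *
a=np.load("ax.npy")
p,_=vision.camera("side");c=obs(p);cv2.imwrite("pics/b4.png",c[100:500,100:500])
E
```

```text
time: 6.2
ee_pos: [0.5626, -0.2406, 0.1874]
eef_rot: [0.207, 0.674, -0.207, 0.678]
ft_force: [-0.6, -0.2, -0.0]
width: 0.0006
lug (np.float64(-136.0), np.float64(67.8))
```

View pics/b4.png

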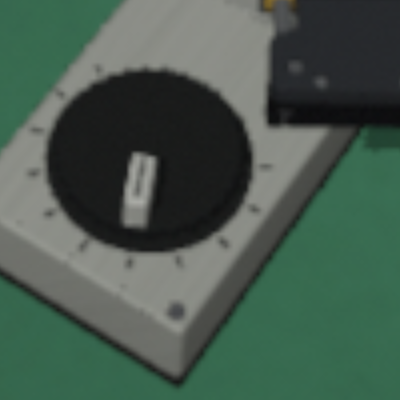

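That view gives -136°, with the lug at (140,190) lined up with the tick at (130,263). That makes two clicks. I'll re-approach for click 3.

```bash
python3 - <<'E'
from h import *
print(goal(-130,.014,z=.187),goal(-130,.014,z=.083),r.read_state()["joint_positions"].round(2))
E
```

```text
[-0.012 -0.111 -0.209  0.068  0.     0.   ] [ 0.404 -0.111 -0.209  0.068  0.     0.   ] [-0.3   0.4   0.81  1.6  -0.3   1.28  1.54]
```

```bash
python3 -m pendant '0 -.111 -.209 .068 0 0;0 -.111 -.209 .068 0 0;.2 -.111 -.209 .068 0 0;.35 -.111 -.209 .068 0 0;.404 -.111 -.209 .068 0 0;.404 -.111 -.209 .068 0 0'; python3 - <<'E'
from h import *
for t in(-130,-134,-138,-140,-142,-144,-146,-148,-150):print(t,goal(t,0,z=.083))
E
```

```text
time: 6.9
ee_pos: [0.4979, -0.2333, 0.0814]
eef_rot: [0.242, 0.666, -0.243, 0.663]
ft_force: [-0.2, -0.7, 0.9]
width: 0.0009
-130 [-0.006  0.003 -0.048 -0.001 -0.002  0.001]
-134 [-0.006 -0.002 -0.058  0.046 -0.002  0.001]
-138 [-0.006 -0.005 -0.068  0.092 -0.002  0.001]
-140 [-0.006 -0.006 -0.073  0.115 -0.002  0.002]
-142 [-0.006 -0.007 -0.078  0.139 -0.002  0.002]
-144 [-0.006 -0.009 -0.083  0.162 -0.002  0.002]
-146 [-0.006 -0.009 -0.088  0.185 -0.002  0.002]
-148 [-0.006 -0.01  -0.094  0.209 -0.002  0.002]
-150 [-0.006 -0.011 -0.099  0.232 -0.002  0.002]
```

```bash
P="python3 -m pendant"; f(){ grep -E 'ft_f|ee_pos'|tr '\n' ' ';echo; }
$P '0 0 -.02 0 0 0;0 .003 -.048 0 0 0;0 -.002 -.058 .046 0 0;0 -.005 -.068 .092 0 0;0 -.005 -.068 .092 0 0'|f
$P '0 -.001 -.005 .023 0 0;0 -.001 -.005 .023 0 0'|f
$P '0 -.001 -.005 .023 0 0;0 -.001 -.005 .023 0 0'|f
$P '0 -.001 -.005 .023 0 0;0 -.001 -.005 .023 0 0'|f
$P '0 -.001 -.005 .023 0 0;0 -.001 -.005 .023 0 0'|f
python3 - <<'E'
from h import *
for t in(-142,-144,-146,-148,-150):print(t,goal(t,0,z=.083))
E
```

```text
ee_pos: [0.4865, -0.2237, 0.0844] ft_force: [1.0, -2.8, 0.9] 
ee_pos: [0.4855, -0.2232, 0.0842] ft_force: [1.4, -1.9, 0.7] 
ee_pos: [0.4841, -0.2221, 0.0836] ft_force: [0.7, -1.5, 1.1] 
ee_pos: [0.4828, -0.221, 0.0832] ft_force: [0.0, -1.3, 0.9] 
ee_pos: [0.4817, -0.2199, 0.0829] ft_force: [-0.5, -0.1, -0.1] 
-142 [-0.    -0.005  0.007 -0.044 -0.001 -0.   ]
-144 [-0.    -0.007  0.003 -0.021 -0.001 -0.   ]
-146 [-0.    -0.01  -0.002  0.003 -0.001 -0.   ]
-148 [-0.    -0.012 -0.007  0.026 -0.001 -0.   ]
-150 [-0.    -0.014 -0.012  0.049 -0.001  0.   ]
```

The force rose, faded and dropped to zero, so the dial jumped at nominal -145°. The lug should now be at -160°. For click 4 I expect contact near nominal -157° and a jump near -169°.

```bash
P="python3 -m pendant"; f(){ grep -E 'ft_f|ee_pos'|tr '\n' ' ';echo; }
python3 - <<'E'
from h import *
for t in(-154,-158,-160,-162):print(t,goal(t,0,z=.083))
E
$P '0 -.012 -.007 .026 0 0;0 -.014 -.012 .049 0 0;0 -.014 -.012 .049 0 0'|f
python3 - <<'E'
from h import *
for t in(-152,-154,-156,-158,-160,-162,-164):print(t,goal(t,0,z=.083))
E
```

```text
-154 [-0.    -0.017 -0.021  0.096 -0.001  0.   ]
-158 [-0.    -0.019 -0.032  0.142 -0.001  0.   ]
-160 [-0.    -0.02  -0.037  0.165 -0.001  0.   ]
-162 [-0.    -0.021 -0.042  0.189 -0.001  0.   ]
ee_pos: [0.4771, -0.2194, 0.0829] ft_force: [-0.1, -0.6, -0.6] 
-152 [-0.    -0.002 -0.004  0.023 -0.001  0.   ]
-154 [-0.    -0.003 -0.009  0.047 -0.001  0.   ]
-156 [-0.    -0.005 -0.014  0.07  -0.001  0.   ]
-158 [-0.    -0.007 -0.019  0.093 -0.001  0.   ]
-160 [-0.    -0.008 -0.024  0.116 -0.001  0.   ]
-162 [-0.    -0.009 -0.029  0.14  -0.001  0.   ]
-164 [-0.    -0.01  -0.034  0.163 -0.001  0.   ]
```

```bash
P="python3 -m pendant"; f(){ grep -E 'ft_f|ee_pos'|tr '\n' ' ';echo; }
$P '0 -.003 -.009 .047 0 0;0 -.005 -.014 .07 0 0;0 -.007 -.019 .093 0 0;0 -.008 -.024 .116 0 0;0 -.008 -.024 .116 0 0'|f
$P '0 -.001 -.005 .023 0 0;0 -.001 -.005 .023 0 0'|f
$P '0 -.001 -.005 .023 0 0;0 -.001 -.005 .023 0 0'|f
python3 - <<'E'
from h import *
for t in(-162,-164,-166,-168,-170):print(t,goal(t,0,z=.083))
E
```

```text
ee_pos: [0.4729, -0.2159, 0.0831] ft_force: [2.0, -3.0, -2.0] 
ee_pos: [0.4719, -0.2149, 0.0831] ft_force: [0.4, -3.5, -1.2] 
ee_pos: [0.471, -0.2138, 0.083] ft_force: [-1.2, -4.3, 0.6] 
-162 [ 0.     0.001  0.002 -0.023  0.     0.   ]
-164 [ 0.    -0.001 -0.002  0.001  0.     0.   ]
-166 [ 0.    -0.003 -0.007  0.024  0.     0.   ]
-168 [ 0.    -0.005 -0.012  0.047  0.     0.   ]
-170 [ 0.    -0.007 -0.017  0.071  0.     0.   ]
```

```bash
P="python3 -m pendant"; f(){ grep -E 'ft_f|ee_pos'|tr '\n' ' ';echo; }
$P '0 -.002 -.006 .024 0 0;0 -.002 -.006 .024 0 0'|f
$P '0 -.001 -.005 .023 0 0;0 -.001 -.005 .023 0 0'|f
$P '0 -.001 -.005 .023 0 0;0 -.001 -.005 .023 0 0'|f
python3 - <<'E'
from h import *
for t in(-168,-170,-172,-174):print(t,goal(t,0,z=.083))
E
```

```text
ee_pos: [0.4702, -0.2121, 0.0829] ft_force: [-0.9, -2.2, -0.0] 
ee_pos: [0.47, -0.2104, 0.0829] ft_force: [-0.3, 0.1, 0.7] 
ee_pos: [0.4696, -0.2092, 0.0829] ft_force: [-0.1, 0.4, 0.9] 
-168 [-0.    -0.004  0.008 -0.022 -0.001 -0.   ]
-170 [-0.    -0.006  0.003  0.001 -0.001 -0.   ]
-172 [-0.    -0.008 -0.002  0.024 -0.001 -0.   ]
-174 [-0.    -0.01  -0.007  0.048 -0.001 -0.   ]
```

The force has dropped to zero at nominal -168°, as predicted. I'm backing away and lifting.

```bash
python3 -m pendant '0 0 .04 0 0 0;0 0 .06 0 0 0;-.2 0 .08 0 0 0;-.4 0 .1 0 0 0;-.5 .2 .1 0 0 0;-.5 .4 .1 0 0 0;-.5 .6 .1 0 0 0;-.5 .6 .1 0 0 0'; python3 g.py; python3 - <<'E'
from fit import *
p,_=vision.camera("side");q,_=vision.camera("top");cv2.imwrite("pics/s5.png",p)
cv2.imwrite("pics/b5.png",np.hstack([obs(p)[100:500,100:500],cv2.resize(q[245:335,350:440],(400,400))]))
E
```

```text
time: 10.8
ee_pos: [0.6262, -0.2052, 0.2052]
eef_rot: [0.452, 0.544, -0.453, 0.543]
ft_force: [-0.4, 0.3, -0.5]
width: 0.0006
lug (np.float64(-182.0), np.float64(66.1))
```

View pics/b5.png

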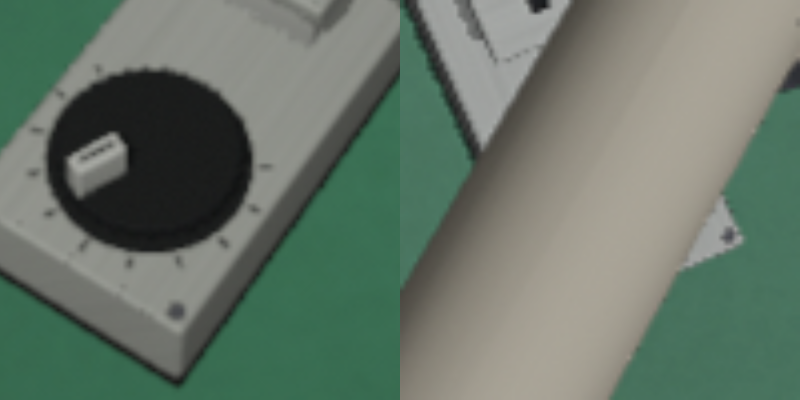

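The fit gives -182°. The ideal is -184° and neighbouring stops are 24° apart, and the lug lines up with the tick at (50,213), index 6. That makes four clicks. One last numerical check of the rest of the bench, then I hand in.

```bash
python3 - <<'E'
from h import *
import h
a=cv2.imread("pics/side0.png");b=cv2.imread("pics/s5.png")
for n,(u,v) in dict(round_dial=(237,208),jar=(233,288),weight=(340,237),driver=(160,172),beaker=(213,125),brush=(365,448),dish=(451,402),wrench=(388,212)).items():
    w=np.s_[v-22:v+22,u-28:u+28];print(n,np.median(cv2.absdiff(a[w],b[w])),np.percentile(cv2.absdiff(a[w],b[w]),95))
w=np.s_[195:225,215:260];cv2.imwrite("pics/r.png",cv2.resize(np.hstack([a[170:310,190:420],b[170:310,190:420]]),None,fx=1.7,fy=1.7))
s=r.read_state();print(s["ft_force"],abs(np.array(s["joint_vel"])).max())
E
```

```text
round_dial 11.0 51.0
jar 1.0 2.0
weight 2.0 99.0
driver 23.0 42.0
beaker 2.0 66.0
brush 1.0 2.0
dish 1.0 2.0
wrench 58.0 124.0
[-0.11454297  0.19859878 -0.33977893] 0.0444324300223289
```

View pics/r.png

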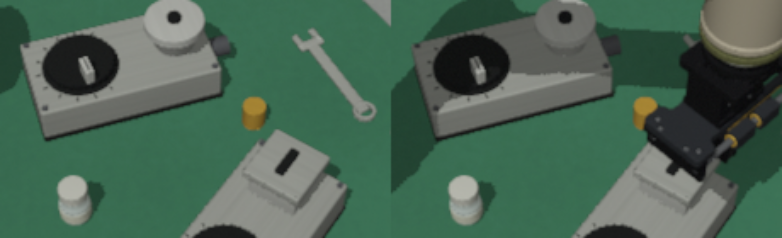

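Before and after, the round feeder's lug (left (87,70), right (478,70)), the weight and the jar are all in the same place. The other differences are from the arm's shadow or the arm in the way. The gripper sits well above the hopper, so I'm letting it settle and handing in.

```bash
python3 -m pendant '-.2 0 0 0 0 0;-.2 0 0 0 0 0;-.2 0 0 0 0 0;-.2 0 0 0 0 0'; python3 g.py; python3 -c "from bench import close_job;print(close_job())"
```

```text
time: 11.35
ee_pos: [0.6205, -0.209, 0.2579]
eef_rot: [0.455, 0.542, -0.455, 0.541]
ft_force: [0.6, -0.0, -0.9]
width: 0.0007
lug (np.float64(-182.0), np.float64(67.6))
the job is handed in; nothing more can be done
None
```

The square-hopper feeder's dial is four clicks clockwise from where it started, and I handed the job in at 11.35 s. I pushed the lug with the shut fingertips in small steps, then backed off and lifted the hand clear.

- **Clicks:** the camera fit of the lug read -88° at the start, then -111° and -136° after clicks 1 and 2. Click 3 was judged only by the force falling away, because the gripper hid the lug. After click 4 the fit read -182°.
- **Final stop:** four clicks should give -184°. The 2° difference is small against the 24° between stops, and the lug lines up with the fourth tick past its start.
- **Force:** the readings I took while pushing stayed at about 4.5 N or less. At the end the wrist force was close to zero, with the gripper well clear.
- **Rest of the bench:** the round feeder's dial, the jar and the weight look the same before and after, and the brush and dish showed no image change. The image comparison did differ at the wrench, screwdriver and beaker. I put that down to the arm's shadow or the arm blocking the view, and did not check them further. The arm passed well above them and never went near them at bench height.

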